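# Sort the kiln props into push-push drawers

## Robot

A 7-joint arm with a two-finger parallel gripper is mounted at the origin on the work surface; the furniture and walls round the work are solid. World frame = base frame: x ahead of the robot, y to its left, z up, the work surface at z = 0. Lengths are in m, angles in degrees, forces in N, time in s.
With the tool pointing down it reaches from about 0.4 to 0.875 m from the base axis. Payload 6.5 kg.
Tool frame: the origin (TCP) lies at the very end of the fingers, on their centre line; the grasp point (between the pads) lies 19 mm behind it; z points along the fingers, y is the line along which they close (so a half turn about z gives the same grasp; the last joint's range is limited). The gripper opens to 88 mm and grips with 3 to 60 N. Pads are 18 mm wide; open, the fingers measure 123 mm over their backs; the gripper's body (75 mm by 187 mm) begins 45 mm behind the grasp point.
Start: joints at [-77.876, 30.733, -0.252, 88.115, 0.149, 61.152, -4.079], TCP at [0.178, 0.625, 0.239] pointing down, gripper open.
Joint ranges: [-154.64, 154.64], [-21.42, 123.67], [-72.66, 72.17], [13.99, 137.28], [-74.86, 254.86], [10.95, 109.41], [-158.01, 158.01]. Speed limits (degrees/s): [136.94, 136.94, 180, 180, 180, 180, 180].

## Interface

Orientations are given as a 3x3 rotation matrix whose columns are the frame's x, y, z axes.
In Python, from station import monitor, vision, order, finder gives the robot as it stands. The module is installed in compiled form; this text tells all that it offers.
- The arm moves only by the tool arm_command, never from a script. Its argument "rows" is a list of rows, each an object with "linear": the shift along the tool's x, y, z in cm, a list of three; "roll": the turn about the tool's z in degrees. In form: [{"linear": [x, y, z], "roll": roll}, ...]. A call has 1 to 5 rows; each row is the pose to reach, as a shift and turn from the pose commanded when the call began, along the tool's axes at that moment; what a row does not reach only later rows make up. A row lasts 1/10 s, in which the tool goes at most 50 mm and 8.59 degrees, less where a joint would pass 70% of its speed; a pose out of reach is approached as far as the arm can. A call with a gripper value outside its range is refused whole. "fingers" is the opening, from 0 (shut) to 1 (fully open), set as the call begins (left out, the last holds). The fingers move at their own pace and stop on an object; "squeeze" is the grip in N (left out, the last holds). Time passes only in rows, so rows that repeat a pose let the fingers close. It gives the time, the measured TCP pose, the force, the opening and the grip force at its end, in the units of the state.
- monitor.observe(): the state, without advancing time (a new reading comes with each control period).
- vision.capture(name): name is "side" or "top" or "wrist"; returns the picture (480x640x3 uint8, blue, green, red); there is no depth.
- vision.calibration(name): a dict with "fovy" (degrees; the focal length in pixels is half the picture's height over the tangent of half this angle, whatever the lens; pixels are square), "cx", "cy" (the principal point, pixels), "R" (3x3) and "t" (3): a world point X has camera coordinates R X + t; the wrist camera has in their place "T_tool_cam" (4x4, takes a point from camera to tool coordinates, whose origin is the TCP and whose axes are the flange's). Camera axes: x right, y down, z forward; pixel columns grow to the right and rows downward; lengths in m; the calibration is good to about 2 mm. A picture is of the moment at which its call begins: read the wrist's pose just before it. calibration takes no time and is no camera call.
- order.job_done(): hands the job in; it is judged then, once.
Trained networks look in the newest picture that a camera, given by its name, has taken for a name from the list of things; names that differ only in an ending like _2 or _b are one class to them, and where a whole thing is asked for, a point or a joint stands for the part that bears it (a point fixed in the world has none). Each returns a list of dicts, best first, with "score" (0 to 1); they miss things now and then, are a little off and sometimes report something else, mostly with a low value. They report only what shows in the picture. A call takes as long as a camera call. They do not tell look-alikes from the thing itself.
- finder.boxes_of(camera, target): "xy" ([column, row] as shares, 0 to 1, of the picture: columns of its width, rows of its height, amid what is visible of it).
The state is a dict: "clock": time; "q": joint angles; "dq": joint speeds; "joint_efforts": joint torques, N m; "eef_pos": TCP position; "orientation": TCP orientation; "force": force on the tool from outside, world axes, zero at the start; "torque": the same for the moment, N m; "width": finger opening in m; "grasp_force": force on a finger pad.
Only numpy, scipy, OpenCV 4.12 (cv2) and the standard library are available. Lean on these libraries where they do the work, as an engineer would, in place of code of your own. Each camera call takes 0.05 s, during which the arm holds its last target. There are 200 camera calls.

## Task

The kiln props got mixed up. Press both drawers of the little plywood unit so that they pop out, sort every prop, those in the drawer and those on the bench, so that the sound full-height props are in the drawer with the brass label frame and the short or broken ones in the plain drawer, then push both drawers in until their catches hold them shut. Leave the other things on the bench where they are.

Things in the scene. Friction and masses are not known exactly. Their poses are not given: they have to be found in the camera images.
- unit: Fixed low plywood unit, two drawers side by side, 93 deep, 216 wide, 76 mm high, on the robot's right, fronts looking to the robot's left. Origin on the underside (carcass front face at x = -40 mm, back at +53). -x is the way the fronts look and the drawers come out, y along the width. Drawers at y = +52.5 mm (brass label frame: sound props) and -52.5 mm (plain front: odd props).
- sound_drawer (a joint): Drawer for sound props, at unit y = +52.5 mm; its front carries a brass label frame. 0: shut, held by its push-push catch, panel face 26 mm proud of the carcass; about 0.079: out; -0.010: inner hard stop. A damped spring (6 N shut, 0 N out) brings it out in 1 to 2 s. Each press (7 to 9 N) to the inner stop and release switches the catch: from shut, 6 mm or more further in, it comes out; from out, 7 mm or more past shut, it settles at 0, held.
- odd_drawer (a joint): Drawer for short and broken props, at unit y = -52.5 mm; plain front. 0: shut, held by its push-push catch, panel face 26 mm proud of the carcass; about 0.079: out; -0.010: inner hard stop. A damped spring (6 N shut, 0 N out) brings it out in 1 to 2 s. Each press (7 to 9 N) to the inner stop and release switches the catch: from shut, 6 mm or more further in, it comes out; from out, 7 mm or more past shut, it settles at 0, held.
- sound_drawer_floor (a point): Centre of the sound drawer's inner floor, moves with it; axes as the unit's. Inner room 84 mm along x (front to back), 92 mm along y; floor 28 mm above the bench, side and back walls 18 mm high, front panel to 80 mm above the bench; the carcass leaves 43 mm over the floor. When out, all of the inside is clear of the carcass. Three props fit in a row along y.
- odd_drawer_floor (a point): The same for the odd drawer.
- sound_drawer_front (a point): Pressing point on the outer face of the sound drawer's front panel (101 mm wide, 12 mm thick, from 26 to 80 mm above the bench), in its middle, 64 mm above the bench; moves with the drawer. Press here towards the unit's +x. The inside begins 12 mm behind the face.
- odd_drawer_front (a point): The same for the odd drawer.
- sound_1: Sound kiln prop of pale fired clay: a square post 20 x 20 x 34 mm. Starts in the sound drawer. Origin: centre of its underside when standing; z along its height. It starts standing, 20 to 40 g.
- sound_2: Sound kiln prop of pale fired clay: a square post 20 x 20 x 34 mm. Starts on the bench; may be absent. Origin: centre of its underside when standing; z along its height. It starts standing, 20 to 40 g.
- sound_3: Sound kiln prop of pale fired clay: a square post 20 x 20 x 34 mm. Starts on the bench; may be absent. Origin: centre of its underside when standing; z along its height. It starts standing, 20 to 40 g.
- short_1: Short (odd) kiln prop, a square post 20 x 20 x 22 mm. Starts in the sound drawer; may be absent. Origin: centre of its underside when standing; z along its height. It starts standing, 20 to 40 g.
- short_2: Short (odd) kiln prop, a square post 20 x 20 x 22 mm. Starts on the bench; may be absent. Origin: centre of its underside when standing; z along its height. It starts standing, 20 to 40 g.
- broken_1: Broken (odd) kiln prop, a square post 20 x 20 x 34 mm whose +x half is missing above 18 mm, so that it is stepped. Starts in the sound drawer; may be absent. Origin: centre of its underside when standing; z along its height. It starts standing, 20 to 40 g.
- stamp: Bystander: wooden stamp, 30 x 30 x 56 mm, origin under its centre.
- glaze_jar: Bystander: white lidded jar, 53 mm across, 62 mm high, origin under its centre.
- timer: Bystander: kitchen timer, 64 mm across, 42 mm high, origin under its centre.
- wood_rib: Bystander: flat wooden rib, 49 x 97 x 9 mm, origin under its centre.
- clay_plug: Bystander: small dry clay offcut, 14 x 27 x 8 mm, origin under its centre.
There are look-alikes about, which are no part of the job. What is shaped like the sound_2 but green or turquoise is not meant.

How it is judged:
By the outcome, as a careful person would: the job done as asked, in the order asked, and still so for the second after the job is handed in, with the robot touching nothing.
Of short_1, broken_1 only 1 to 2 are there at a start; the rules pass over those that are not, and their reading is None.
Of sound_2, sound_3, short_2 only 2 to 3 are there at a start; the rules pass over those that are not, and their reading is None.
At some moment in a run one of sound_2, sound_3, short_2 may be knocked a few centimetres aside while the robot is not near it.
Once in a run the grip may slacken for a moment while it holds something.
It also fails if it takes over 210 s, if anything falls off the work surface, if the arm or the gripper's body presses on something with over 40 N, if the wrist force passes 120 N, or if a joint passes its speed limit or range.

## Working session

There is one attempt and no reset: what is moved stays moved. The work goes in short steps, Python scripts to look and compute and a tool call to move; the robot and the scene stay as the last step left them, time stands still between calls to the robot, and variables do not carry over. Pictures are saved under pics/ and viewed, at most 14 in all, crops included, and the job is handed in when it is done.

Besides the shell and the picture viewer there is one more tool, called as name(argument=value, ...), one argument or row to a line, values as JSON. arm_command: Moves the arm, as the interface text tells. Its arguments: {"type":"object","properties":{"rows":{"type":"array","items":{"type":"object","properties":{"linear":{"type":"array","items":{"type":"number"}},"roll":{"type":"number"}}}},"fingers":{"type":"number"},"squeeze":{"type":"number"}},"required":["rows"]}

```bash
mkdir -p pics; cat > h.py <<'E'
import numpy as np, cv2
from station import monitor, vision, order, finder
def cal(n):
    c=vision.calibration(n); f=240/np.tan(np.radians(c["fovy"])/2)
    if "R" in c: return c,f,np.array(c["R"]),np.array(c["t"])
    s=monitor.observe(); T=np.eye(4); T[:3,:3]=s["orientation"]; T[:3,3]=s["eef_pos"]
    M=np.linalg.inv(T@np.array(c["T_tool_cam"])); return c,f,M[:3,:3],M[:3,3]
def w(n,u,v,z):
    c,f,R,t=cal(n); d=R.T@np.array([(u-c["cx"])/f,(v-c["cy"])/f,1]); o=-R.T@t
    return o+d*(z-o[2])/d[2]
def px(n,X):
    c,f,R,t=cal(n); p=R@np.array(X)+t; return np.array([c["cx"],c["cy"]])+f*p[:2]/p[2]
E
python3 - <<'E'
from h import *
for n in("top","side"):
    im=vision.capture(n); cv2.imwrite(f"pics/{n}0.png",im)
    c,f,R,t=cal(n); print(n,f,c["cx"],c["cy"],-R.T@t)
    for k in ["unit","sound_drawer","odd_drawer","sound_drawer_front","odd_drawer_front","sound_1","short_1","broken_1","stamp","glaze_jar","timer","wood_rib","clay_plug"]:
        for d in finder.boxes_of(n,k)[:4]:
            u,v=d["xy"][0]*640,d["xy"][1]*480
            print(k,round(d["score"],2),round(u),round(v),w(n,u,v,.02).round(3))
s=monitor.observe(); print(s)
E
```

```text
top 521.421909885724 315.04507564266146 245.17396256352706 [0.40882081 0.00236069 1.10948451]
unit 0.89 467 268 [ 0.481 -0.295  0.02 ]
unit 0.28 172 318 [0.378 0.318 0.02 ]
sound_drawer 0.64 444 241 [ 0.537 -0.249  0.02 ]
sound_drawer 0.23 442 291 [ 0.433 -0.242  0.02 ]
odd_drawer 0.85 444 288 [ 0.438 -0.247  0.02 ]
sound_drawer_front 0.94 445 240 [ 0.539 -0.252  0.02 ]
odd_drawer_front 0.75 444 292 [ 0.432 -0.247  0.02 ]
sound_1 0.64 251 240 [0.541 0.155 0.02 ]
sound_1 0.48 212 264 [0.491 0.238 0.02 ]
stamp 0.67 301 315 [0.384 0.05  0.02 ]
glaze_jar 0.9 278 185 [0.659 0.1   0.02 ]
timer 0.84 171 317 [0.379 0.32  0.02 ]
wood_rib 0.62 235 321 [0.371 0.187 0.02 ]
clay_plug 0.43 335 316 [ 0.382 -0.02   0.02 ]
side 606.4806549903818 317.8548677451065 231.21253196849773 [ 0.34171183 -0.98873076  0.63261469]
unit 0.97 326 343 [ 0.485 -0.269  0.02 ]
sound_drawer 0.7 304 240 [0.502 0.049 0.02 ]
sound_drawer 0.65 353 299 [ 0.554 -0.161  0.02 ]
sound_drawer 0.33 290 304 [ 0.446 -0.158  0.02 ]
odd_drawer 0.64 288 304 [ 0.441 -0.159  0.02 ]
sound_drawer_front 0.95 353 300 [ 0.553 -0.166  0.02 ]

[... 770 characters left out ...]
,  -4.07846832]), 'dq': array([ 0.04127555,  0.01445689, -0.023412  , -0.10587601, -0.03938297,
       -0.02616763,  0.03842853]), 'joint_efforts': array([ 8.24591689e-05, -5.70898032e+01,  9.90173221e-01, -2.51910299e+01,
       -5.62494749e-02,  1.08698590e-02,  2.57464927e-05]), 'eef_pos': array([0.17822168, 0.62506454, 0.23870124]), 'orientation': array([[-9.61680280e-01,  2.74173372e-01, -1.77453077e-05],
       [ 2.74173372e-01,  9.61680280e-01, -2.95356585e-05],
       [ 8.96742136e-06, -3.32691512e-05, -9.99999999e-01]]), 'force': array([-0.62005261, -0.07209294,  0.87971751]), 'torque': array([-0.01553048, -0.02104925, -0.02619468]), 'grasp_force': 0.0, 'width': 0.08814826630643474}
```

View pics/top0.png

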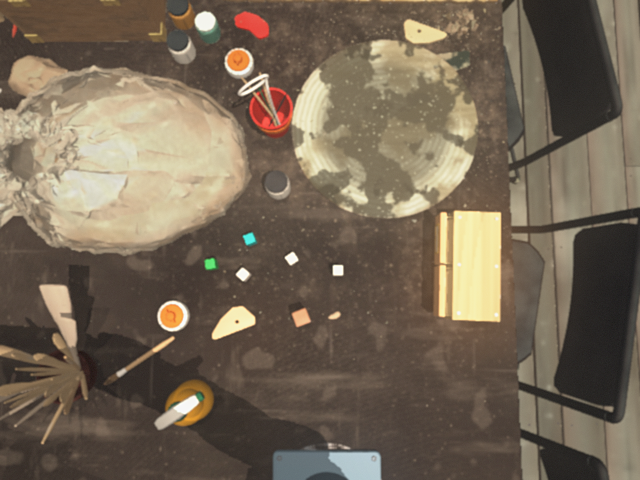

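View pics/side0.png

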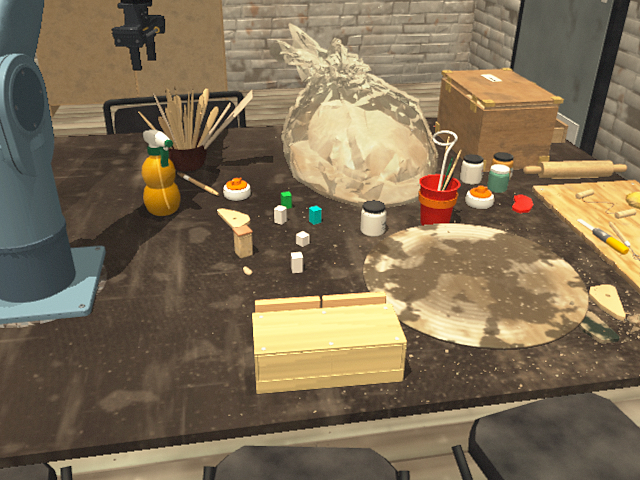

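The top view shows the unit at right (carcass top about (453–501, 211–321), fronts towards the robot's left). There are three white props at (243,274), (291,258) and (338,270). The green (210,264) and turquoise (250,239) ones are look-alikes. In the side view the middle prop (302,238) is short and the other two are full height.

```bash
python3 - <<'E'
from h import *
im=cv2.imread("pics/top0.png")
cv2.imwrite("pics/c1.png",cv2.resize(im[200:335,425:515],None,fx=4.4,fy=4.4,interpolation=cv2.INTER_CUBIC))
m=(im.min(2)>165).astype(np.uint8); m[:, :230]=0;m[:,350:]=0;m[:250]=0;m[290:]=0
n,l,st,ce=cv2.connectedComponentsWithStats(m)
for i in range(1,n):
    if st[i,4]>20:
        r=cv2.minAreaRect(np.argwhere(l==i)[:,::-1].astype(np.float32)); print(st[i],ce[i].round(1),r, w("top",*ce[i],.034).round(4),w("top",*ce[i],.022).round(4))
print(vision.calibration("wrist"))
E
```

```text
[285 252  13  13 104] [291.3 258. ] ((291.2691955566406, 258.15380859375), (9.984603881835938, 10.261954307556152), 56.3099365234375) [0.501  0.0702 0.034 ] [0.502  0.0709 0.022 ]
[333 265  10  10  98] [337.5 269.6] ((337.5, 269.5), (9.0, 9.0), 90.0) [ 0.4769 -0.0254  0.034 ] [ 0.4776 -0.0257  0.022 ]
[236 268  14  13 108] [242.5 273.8] ((242.75003051757812, 273.7500305175781), (10.60660171508789, 9.899494171142578), 45.0) [0.4685 0.171  0.034 ] [0.4691 0.1729 0.022 ]
{'fovy': 71.94216638182857, 'cx': 319.69534661758365, 'cy': 235.96325569461354, 'T_tool_cam': array([[ 1.07386477e-03, -9.66749317e-01, -2.55723688e-01,
         6.59983949e-02],
       [ 9.99999421e-01,  1.05631949e-03,  2.05956684e-04,
        -1.63521939e-03],
       [ 7.10174333e-05, -2.55723761e-01,  9.66749892e-01,
        -1.44571971e-01],
       [ 0.00000000e+00,  0.00000000e+00,  0.00000000e+00,
         1.00000000e+00]])}
```

View pics/c1.png

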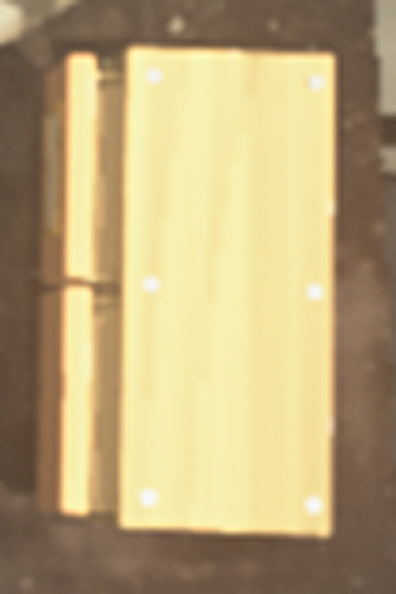

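The crop shows the carcass top corners at (127,47), (334,54), (119,527), (330,536), the panel top edge at (66,53)–(61,515), and the brass frame on the upper (far) drawer.

```bash
python3 - <<'E'
from h import *
P=lambda a,b,z:w("top",425+a/4.4-.4,200+b/4.4-.4,z)
A=[P(127,47,.076),P(334,54,.076),P(119,527,.076),P(330,536,.076)]
for a in A: print(a.round(4))
f=[P(66,53,.08),P(61,515,.08)]; print(f)
d=A[0]-A[2]; print("yaw of unit y from world x",np.degrees(np.arctan2(d[1],d[0])),np.linalg.norm(d))
d=f[0]-f[1]; print(np.degrees(np.arctan2(d[1],d[0])),np.linalg.norm(d))
d=A[1]-A[3]; print(np.degrees(np.arctan2(d[1],d[0])),np.linalg.norm(d))
d=A[0]-A[1]; print(np.degrees(np.arctan2(-d[0],d[1])),np.linalg.norm(d))
s=monitor.observe()
# side-view check: project
for a in A+f: print(px("side",a).round(0))
E
```

```text
[ 0.5926 -0.2567  0.076 ]
[ 0.589  -0.3501  0.076 ]
[ 0.3765 -0.2467  0.076 ]
[ 0.3725 -0.3398  0.076 ]
[array([ 0.58919595, -0.22809164,  0.08      ]), array([ 0.38184716, -0.22035304,  0.08      ])]
yaw of unit y from world x -2.6309353016759482 0.21633203550430152
-2.1373806364698607 0.20749314818552106
-2.720952399394811 0.2167417467447505
-2.1829539141640053 0.09345762253344798
[393. 303.]
[409. 342.]
[252. 312.]
[255. 353.]
[386. 290.]
[254. 300.]
```

arm_command(
  rows=[
    {"linear": [-3.3, -3.5, 0], "roll": -4},
    {"linear": [-6.6, -7, 0], "roll": -8},
    {"linear": [-9.9, -10.5, 0], "roll": -13.5},
    {"linear": [-13.2, -14, 0], "roll": -13.5},
    {"linear": [-16.5, -17.5, 0], "roll": -13.5},
  ],
  fingers=0,
  squeeze=15,
)

```text
clock: 1.9
eef_pos: [0.2897, 0.4098, 0.2389]
orientation: [[-0.999, 0.042, 0.0], [0.042, 0.999, 0.001], [-0.0, 0.001, -1.0]]
force: [0.4, 0.8, -0.1]
width: 0.05
grasp_force: 0.0
```

arm_command(
  rows=[
    {"linear": [-2.3, -4.3, 0], "roll": 0},
    {"linear": [-4.6, -8.6, 0], "roll": 0},
    {"linear": [-6.9, -12.9, 0], "roll": 0},
    {"linear": [-9.2, -17.2, 0], "roll": 0},
    {"linear": [-11.5, -21.5, 0], "roll": 0},
  ],
)

```text
clock: 2.4
eef_pos: [0.3955, 0.1901, 0.2391]
orientation: [[-0.999, 0.042, 0.001], [0.042, 0.999, 0.001], [-0.001, 0.001, -1.0]]
force: [1.2, 0.1, -0.3]
width: 0.0101
grasp_force: 0.0
```

arm_command(
  rows=[
    {"linear": [-2.2, -4.4, 0], "roll": 0},
    {"linear": [-4.4, -8.8, 0], "roll": 0},
    {"linear": [-6.6, -13.2, 0], "roll": 0},
    {"linear": [-8.8, -17.6, 0], "roll": 0},
    {"linear": [-11, -22, 0], "roll": 0},
  ],
)

```text
clock: 2.9
eef_pos: [0.4961, -0.0344, 0.2391]
orientation: [[-0.999, 0.042, 0.001], [0.042, 0.999, 0.0], [-0.001, 0.0, -1.0]]
force: [1.4, 1.2, -0.3]
width: 0.0006
grasp_force: 0.0
```

arm_command(
  rows=[
    {"linear": [-1, -3, 3.8], "roll": 0},
    {"linear": [-2, -6, 7.6], "roll": 0},
    {"linear": [-3, -9, 11.4], "roll": 0},
    {"linear": [-4, -12, 15.2], "roll": 0},
    {"linear": [-4.8, -15, 18.9], "roll": 0},
  ],
)

```text
clock: 3.4
eef_pos: [0.5377, -0.1854, 0.0482]
orientation: [[-0.999, 0.042, 0.001], [0.042, 0.999, 0.0], [-0.001, 0.0, -1.0]]
force: [0.7, 0.2, 0.2]
width: 0.0004
grasp_force: 0.0
```

arm_command(
  rows=[
    {"linear": [0, -0.6, 0], "roll": 0},
    {"linear": [0, -1.2, 0], "roll": 0},
    {"linear": [0, -1.8, 0], "roll": 0},
    {"linear": [0, -2.2, 0], "roll": 0},
  ],
)

```text
clock: 3.8
eef_pos: [0.5374, -0.206, 0.0516]
orientation: [[-0.999, 0.041, 0.003], [0.041, 0.999, -0.0], [-0.003, -0.0, -1.0]]
force: [0.2, -0.2, -0.1]
width: 0.0005
grasp_force: 0.0
```

arm_command(
  rows=[
    {"linear": [0, -0.4, 0], "roll": 0},
    {"linear": [0, -0.8, 0], "roll": 0},
    {"linear": [0, -1.0, 0], "roll": 0},
    {"linear": [0, -1.0, 0], "roll": 0},
  ],
)

```text
clock: 4.2
eef_pos: [0.5368, -0.2142, 0.0508]
orientation: [[-0.999, 0.04, 0.001], [0.04, 0.999, 0.003], [-0.001, 0.003, -1.0]]
force: [0.5, 6.1, 6.6]
width: 0.0004
grasp_force: 3.3
```

arm_command(
  rows=[
    {"linear": [0, -0.4, 0], "roll": 0},
    {"linear": [0, -0.8, 0], "roll": 0},
    {"linear": [0, -0.8, 0], "roll": 0},
  ],
)

```text
clock: 4.5
eef_pos: [0.5365, -0.2215, 0.0507]
orientation: [[-0.999, 0.04, 0.001], [0.04, 0.999, 0.003], [-0.001, 0.003, -1.0]]
force: [-0.4, 6.9, 7.0]
width: 0.0006
grasp_force: 3.6
```

arm_command(
  rows=[
    {"linear": [0, -0.3, 0], "roll": 0},
    {"linear": [0, -0.5, 0], "roll": 0},
    {"linear": [0, -0.5, 0], "roll": 0},
  ],
)

```text
clock: 4.8
eef_pos: [0.5364, -0.2216, 0.0507]
orientation: [[-0.999, 0.037, -0.001], [0.037, 0.999, 0.01], [0.001, 0.01, -1.0]]
force: [-2.5, 17.7, 14.1]
width: 0.0005
grasp_force: 9.7
```

arm_command(
  rows=[
    {"linear": [0, 5, 0], "roll": 0},
    {"linear": [0.5, 9.9, 0], "roll": 0},
    {"linear": [5, 11, 0], "roll": 0},
    {"linear": [9.5, 9, 0], "roll": 0},
    {"linear": [10.4, 5, 0], "roll": 0},
  ],
)

```text
clock: 5.3
eef_pos: [0.4278, -0.1707, 0.0493]
orientation: [[-0.999, 0.036, -0.006], [0.036, 0.999, 0.004], [0.006, 0.004, -1.0]]
force: [1.4, -0.6, -0.0]
width: 0.0007
grasp_force: 0.0
```

arm_command(
  rows=[
    {"linear": [0, -1.2, 0], "roll": 0},
    {"linear": [0, -2.4, 0], "roll": 0},
    {"linear": [0, -3.2, 0], "roll": 0},
    {"linear": [0, -3.6, 0], "roll": 0},
    {"linear": [0, -3.8, 0], "roll": 0},
  ],
)

```text
clock: 5.8
eef_pos: [0.4329, -0.2108, 0.0498]
orientation: [[-0.999, 0.04, 0.0], [0.04, 0.999, 0.003], [0.0, 0.003, -1.0]]
force: [0.5, 7.5, 6.5]
width: 0.0006
grasp_force: 3.6
```

arm_command(
  rows=[
    {"linear": [0, -0.4, 0], "roll": 0},
    {"linear": [0, -0.6, 0], "roll": 0},
    {"linear": [0, -0.6, 0], "roll": 0},
  ],
)

```text
clock: 6.1
eef_pos: [0.4327, -0.2163, 0.0498]
orientation: [[-0.999, 0.039, -0.0], [0.039, 0.999, 0.003], [0.0, 0.003, -1.0]]
force: [0.7, 6.0, 5.9]
width: 0.0005
grasp_force: 3.4
```

arm_command(
  rows=[
    {"linear": [0, -0.4, 0], "roll": 0},
    {"linear": [0, -0.7, 0], "roll": 0},
    {"linear": [0, -0.7, 0], "roll": 0},
  ],
)

```text
clock: 6.4
eef_pos: [0.4325, -0.2169, 0.0497]
orientation: [[-0.999, 0.034, -0.003], [0.034, 0.999, 0.012], [0.003, 0.011, -1.0]]
force: [-1.2, 23.7, 17.9]
width: 0.0006
grasp_force: 12.4
```

arm_command(
  rows=[
    {"linear": [0, 4.8, 0], "roll": 0},
    {"linear": [0, 9.5, 0], "roll": 0},
    {"linear": [0, 13, -2], "roll": 0},
    {"linear": [0, 13, -7], "roll": 0},
    {"linear": [0, 13, -12], "roll": 0},
  ],
)

```text
clock: 6.9
eef_pos: [0.4366, -0.0938, 0.1707]
orientation: [[-0.999, 0.037, -0.002], [0.037, 0.999, 0.0], [0.002, -0.0, -1.0]]
force: [1.3, -0.3, 0.2]
width: 0.0004
grasp_force: 0.0
```

arm_command(
  rows=[
    {"linear": [-1, -2, -4], "roll": 0},
    {"linear": [-2, -4, -8], "roll": 0},
    {"linear": [-2, -6, -9], "roll": 0},
    {"linear": [-2, -6, -9], "roll": 0},
    {"linear": [-2, -6, -9], "roll": 0},
  ],
)

```text
clock: 7.4
eef_pos: [0.454, -0.1559, 0.2591]
orientation: [[-0.999, 0.042, -0.001], [0.042, 0.999, 0.001], [0.001, 0.001, -1.0]]
force: [-0.1, 0.5, -0.4]
width: 0.0002
grasp_force: 0.0
```

```bash
python3 - <<'E'
from h import *
im=vision.capture("wrist"); cv2.imwrite("pics/w1.png",im)
for k in ["sound_1","short_1","broken_1"]:
    for d in finder.boxes_of("wrist",k): print(k,round(d["score"],2),d["xy"][0]*640,d["xy"][1]*480,w("wrist",d["xy"][0]*640,d["xy"][1]*480,.05).round(3))
im=vision.capture("top"); cv2.imwrite("pics/t1.png",im)
E
```

```text
sound_1 0.94 576.5120000000001 261.984 [0.522 0.131 0.05 ]
sound_1 0.82 432.32 219.504 [ 0.466 -0.034  0.05 ]
sound_1 0.59 599.4879999999999 204.57600000000002 [0.457 0.145 0.05 ]
sound_1 0.59 635.52 217.82399999999998 [0.473 0.187 0.05 ]
sound_1 0.41 268.928 190.8 [ 0.428 -0.21   0.05 ]
short_1 0.58 505.28 236.304 [0.488 0.047 0.05 ]
broken_1 0.65 284.8 258.72 [ 0.505 -0.198  0.05 ]
```

View pics/w1.png

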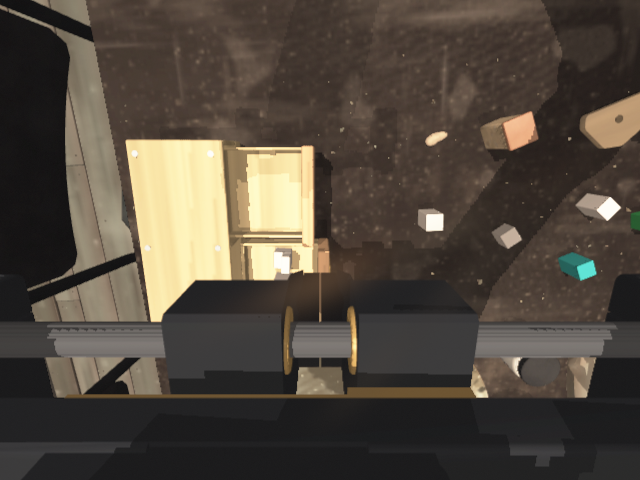

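The odd drawer is out and empty. The sound drawer is out too, with a prop near (283,262), but the gripper hides the rest. Bench props show at (431,220), (507,236) and (598,207). I'll move further ahead for a view into the sound drawer.

arm_command(
  rows=[
    {"linear": [-4.5, -0.4, 0], "roll": 0},
    {"linear": [-9, -0.8, 0], "roll": 0},
    {"linear": [-13.5, -1.5, 0], "roll": 0},
    {"linear": [-16, -2.5, 0], "roll": 0},
    {"linear": [-16, -2.5, 0], "roll": 0},
  ],
)

```text
clock: 8.15
eef_pos: [0.6152, -0.1888, 0.2582]
orientation: [[-0.999, 0.041, -0.001], [0.041, 0.999, -0.001], [0.0, -0.001, -1.0]]
force: [-0.4, -0.6, -0.0]
width: 0.0007
grasp_force: 0.0
```

```bash
python3 - <<'E'
from h import *
im=vision.capture("wrist"); cv2.imwrite("pics/w2.png",im)
for k in ["sound_1","short_1","broken_1"]:
    for d in finder.boxes_of("wrist",k): print(k,round(d["score"],2),d["xy"][0]*640,d["xy"][1]*480,w("wrist",d["xy"][0]*640,d["xy"][1]*480,.05).round(3))
np.set_printoptions(suppress=True)
for n,p in dict(sl=(.538,-.149,.08)).items(): print(n,px("wrist",p))
s=monitor.observe(); np.savez("w2.npz",R=cal("wrist")[2],t=cal("wrist")[3]); print(s["eef_pos"])
cv2.imwrite("pics/w2c.png",cv2.resize(im[20:290,110:430],None,fx=2.5,fy=2.5,interpolation=cv2.INTER_CUBIC)[:600,:800])
E
```

```text
sound_1 0.83 471.488 71.42399999999999 [ 0.479 -0.036  0.05 ]
sound_1 0.75 300.992 140.01600000000002 [ 0.536 -0.206  0.05 ]
sound_1 0.72 624.576 127.776 [0.538 0.124 0.05 ]
sound_1 0.63 635.2 58.992 [0.474 0.122 0.05 ]
sound_1 0.28 301.88800000000003 41.519999999999996 [ 0.446 -0.2    0.05 ]
short_1 0.94 549.12 92.88 [0.501 0.043 0.05 ]
short_1 0.82 304.384 166.89600000000002 [ 0.563 -0.204  0.05 ]
short_1 0.37 470.976 69.504 [ 0.477 -0.036  0.05 ]
broken_1 0.68 303.68 107.088 [ 0.504 -0.201  0.05 ]
broken_1 0.39 302.208 43.008 [ 0.447 -0.199  0.05 ]
sl [359.44043408 138.81348182]
[ 0.61186018 -0.18814495  0.25932516]
```

View pics/w2c.png

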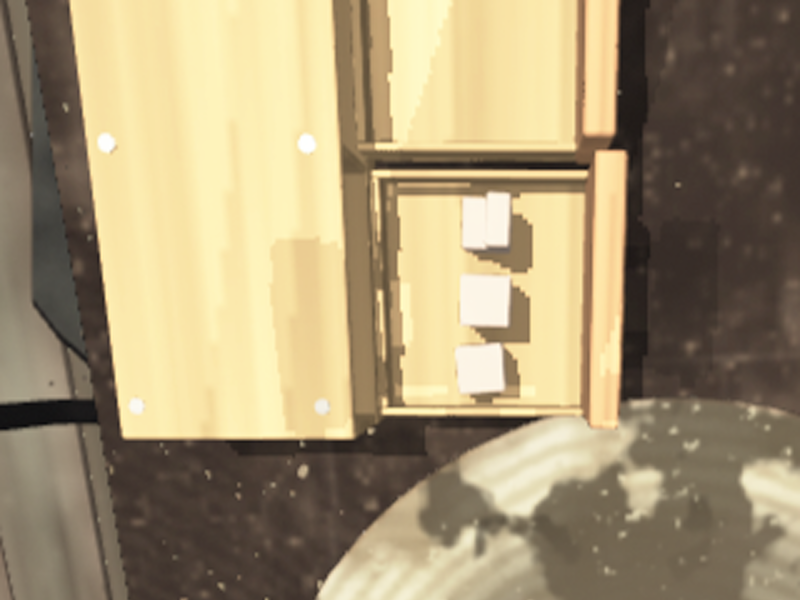

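The crop shows, from top to bottom in the sound drawer: the stepped broken prop at (487,219), the sound prop (485,301) and the short one (481,368). All sit mid-depth and square to the drawer.

```bash
cat >> h.py <<'E'
def go(x,y,z,yaw=None):
    """print shift in tool cm from the measured pose"""
    s=monitor.observe(); R=np.array(s["orientation"]); d=R.T@(np.array([x,y,z])-s["eef_pos"])*100
    print("shift cm",d.round(2),"tool y yaw",round(np.degrees(np.arctan2(R[1,1],R[0,1])),1),"width",round(s["width"],4),"F",np.round(s["force"],1),"t",s["clock"])
E
python3 - <<'E'
from h import *
f=lambda a,b,z:w("wrist",110+a/2.5-.3,20+b/2.5-.3,z).round(4)
print("short",f(481,368,.05),"sound",f(485,301,.062),"broken high",f(498,219,.062),"low",f(474,222,.046))
p=f(481,368,.05); go(p[0],p[1],.031)
for c in [(592,150),(625,152),(618,428),(588,426)]: print(f(*c,.08))
print("side/back walls z=.046",f(380,172,.046),f(383,412,.046))
im=vision.capture("wrist")
E
```

```text
short [ 0.5631 -0.2059  0.05  ] sound [ 0.5365 -0.2022  0.062 ] broken high [ 0.5062 -0.1956  0.062 ] low [ 0.5051 -0.2058  0.046 ]
shift cm [ 4.77 -1.99 22.84] tool y yaw 87.6 width 0.0002 F [-0.4  0.7  0. ] t 8.35
[ 0.4864 -0.1601  0.08  ]
[ 0.4875 -0.1482  0.08  ]
[ 0.5868 -0.152   0.08  ]
[ 0.5856 -0.1637  0.08  ]
side/back walls z=.046 [ 0.4848 -0.2424  0.046 ] [ 0.5801 -0.2492  0.046 ]
```

arm_command(
  rows=[
    {"linear": [1, -0.5, 4.5], "roll": 0},
    {"linear": [2.5, -1.2, 9], "roll": 0},
    {"linear": [4, -1.7, 13], "roll": 0},
    {"linear": [4.8, -2, 16.5], "roll": 0},
    {"linear": [4.8, -2, 16.5], "roll": 0},
  ],
  fingers=0.41,
)

```text
clock: 8.9
eef_pos: [0.5591, -0.2055, 0.0911]
orientation: [[-0.999, 0.044, -0.009], [0.044, 0.999, 0.003], [0.009, 0.002, -1.0]]
force: [0.2, 0.2, 1.2]
width: 0.036
grasp_force: 0.0
```

```bash
python3 -c "
from h import *
go(.5631,-.2055,.031)"
```

```text
shift cm [-0.45  0.01  6.01] tool y yaw 87.5 width 0.036 F [0.2 0.2 1.2] t 8.9
```

arm_command(
  rows=[
    {"linear": [0, 0, 1.5], "roll": 0},
    {"linear": [0, 0, 3.5], "roll": 0},
    {"linear": [0, 0, 5.5], "roll": 0},
    {"linear": [0, 0, 6.2], "roll": 0},
    {"linear": [0, 0, 6.2], "roll": 0},
  ],
)

```text
clock: 9.4
eef_pos: [0.5649, -0.2064, 0.0331]
orientation: [[-0.999, 0.042, 0.001], [0.042, 0.999, 0.0], [-0.001, 0.0, -1.0]]
force: [-0.1, 0.1, -0.4]
width: 0.036
grasp_force: 0.0
```

arm_command(
  rows=[
    {"linear": [0, 0, 0], "roll": 0},
    {"linear": [0, 0, 0], "roll": 0},
    {"linear": [0, 0, 0], "roll": 0},
    {"linear": [0, 0, 0], "roll": 0},
    {"linear": [0, 0, 0], "roll": 0},
  ],
  fingers=0,
  squeeze=20,
)

```text
clock: 9.9
eef_pos: [0.5652, -0.2071, 0.0339]
orientation: [[-0.999, 0.042, 0.002], [0.042, 0.999, -0.001], [-0.002, -0.001, -1.0]]
force: [-1.2, -0.9, 6.9]
width: 0.0195
grasp_force: 19.8
```

arm_command(
  rows=[
    {"linear": [0, 0, -4], "roll": 0},
    {"linear": [0, 0, -7.5], "roll": 0},
    {"linear": [4, 0, -7.5], "roll": 0},
    {"linear": [8.5, 0.1, -7.5], "roll": 0},
    {"linear": [12.5, 0.2, -7.5], "roll": 0},
  ],
)

```text
clock: 10.4
eef_pos: [0.4375, -0.1992, 0.1081]
orientation: [[-0.999, 0.042, 0.0], [0.042, 0.999, -0.0], [-0.0, -0.0, -1.0]]
force: [0.2, 0.3, -0.3]
width: 0.0199
grasp_force: 19.8
```

arm_command(
  rows=[
    {"linear": [3, 0, 0], "roll": 0},
    {"linear": [3.8, 0, 0], "roll": 0},
    {"linear": [3.8, 0, 0], "roll": 0},
  ],
)

```text
clock: 10.7
eef_pos: [0.401, -0.1978, 0.1081]
orientation: [[-0.999, 0.043, 0.0], [0.043, 0.999, 0.0], [-0.0, 0.0, -1.0]]
force: [0.2, 0.1, -0.4]
width: 0.02
grasp_force: 19.8
```

```bash
python3 -c "
from h import *
go(.402,-.199,.034)"
```

```text
shift cm [-0.1  -0.12  7.41] tool y yaw 87.5 width 0.02 F [ 0.2  0.1 -0.4] t 10.7
```

arm_command(
  rows=[
    {"linear": [0, -0.1, 4], "roll": 0},
    {"linear": [0, -0.1, 6.5], "roll": 0},
    {"linear": [0, -0.1, 7.3], "roll": 0},
    {"linear": [0, -0.1, 7.3], "roll": 0},
  ],
)

```text
clock: 11.1
eef_pos: [0.4027, -0.1989, 0.0341]
orientation: [[-0.999, 0.042, 0.0], [0.042, 0.999, 0.0], [-0.0, 0.0, -1.0]]
force: [0.8, -0.1, -0.7]
width: 0.02
grasp_force: 20.0
```

arm_command(
  rows=[
    {"linear": [0, 0, 0], "roll": 0},
    {"linear": [0, 0, 0], "roll": 0},
    {"linear": [0, 0, 0], "roll": 0},
    {"linear": [0, 0, -3], "roll": 0},
    {"linear": [0, 0, -7], "roll": 0},
  ],
  fingers=0.41,
)

```text
clock: 11.6
eef_pos: [0.4002, -0.1983, 0.1048]
orientation: [[-0.999, 0.042, -0.003], [0.042, 0.999, 0.001], [0.003, 0.001, -1.0]]
force: [1.0, -0.2, 0.5]
width: 0.0362
grasp_force: 0.0
```

```bash
python3 -c "
from h import *
go(.5055,-.2012,.031)"
```

```text
shift cm [-10.55   0.15   7.34] tool y yaw 87.6 width 0.0362 F [ 1.  -0.2  0.5] t 11.6
```

arm_command(
  rows=[
    {"linear": [-4.5, 0, 0], "roll": 0},
    {"linear": [-8.5, 0.1, 0], "roll": 0},
    {"linear": [-10.3, 0.1, 0], "roll": 0},
    {"linear": [-10.3, 0.1, 0], "roll": 0},
    {"linear": [-10.3, 0.1, 1.5], "roll": 0},
  ],
)

```text
clock: 12.1
eef_pos: [0.5049, -0.2026, 0.0906]
orientation: [[-0.999, 0.042, 0.003], [0.042, 0.999, -0.001], [-0.003, -0.001, -1.0]]
force: [-0.1, -0.6, -0.2]
width: 0.0362
grasp_force: 0.0
```

```bash
python3 -c "
from h import *
go(.5055,-.2012,.031)"
```

```text
shift cm [-0.04  0.15  5.96] tool y yaw 87.6 width 0.0362 F [-0.1 -0.6 -0.2] t 12.1
```

arm_command(
  rows=[
    {"linear": [0, 0.1, 2], "roll": 0},
    {"linear": [0, 0.1, 4], "roll": 0},
    {"linear": [0, 0.1, 5.8], "roll": 0},
    {"linear": [0, 0.1, 6], "roll": 0},
    {"linear": [0, 0.1, 6], "roll": 0},
  ],
)

```text
clock: 12.6
eef_pos: [0.5035, -0.2014, 0.0289]
orientation: [[-0.999, 0.043, -0.0], [0.043, 0.999, -0.0], [0.0, -0.0, -1.0]]
force: [3.5, -0.1, -3.0]
width: 0.0361
grasp_force: 1.8
```

arm_command(
  rows=[
    {"linear": [0, 0, 0], "roll": 0},
    {"linear": [0, 0, 0], "roll": 0},
    {"linear": [0, 0, 0], "roll": 0},
    {"linear": [0, 0, 0], "roll": 0},
    {"linear": [0, 0, -1], "roll": 0},
  ],
  fingers=0,
  squeeze=15,
)

```text
clock: 13.1
eef_pos: [0.5036, -0.2009, 0.0392]
orientation: [[-0.999, 0.042, -0.002], [0.042, 0.999, 0.0], [0.002, 0.0, -1.0]]
force: [0.5, -1.0, -1.1]
width: 0.0197
grasp_force: 15.5
```

arm_command(
  rows=[
    {"linear": [0, 0, -3.5], "roll": 0},
    {"linear": [0, 0, -7], "roll": 0},
    {"linear": [3.5, 0, -7], "roll": 0},
    {"linear": [7.1, 0, -7], "roll": 0},
    {"linear": [7.1, 0, -7], "roll": 0},
  ],
)

```text
clock: 13.6
eef_pos: [0.4273, -0.198, 0.1099]
orientation: [[-0.999, 0.046, -0.005], [0.046, 0.999, 0.002], [0.006, 0.002, -1.0]]
force: [-0.4, 0.8, -0.2]
width: 0.02
grasp_force: 15.0
```

```bash
python3 -c "
from h import *
go(.432,-.2,.031)"
```

```text
shift cm [-0.52 -0.19  7.89] tool y yaw 87.4 width 0.02 F [-0.4  0.8 -0.2] t 13.6
```

Measured overshoots slightly while settling; the commanded x is close to 0.432.

arm_command(
  rows=[
    {"linear": [-0.1, -0.1, 3], "roll": 0},
    {"linear": [-0.1, -0.1, 6], "roll": 0},
    {"linear": [-0.1, -0.1, 7.6], "roll": 0},
    {"linear": [-0.1, -0.1, 7.9], "roll": 0},
    {"linear": [-0.1, -0.1, 7.9], "roll": 0},
  ],
)

```text
clock: 14.1
eef_pos: [0.4342, -0.1993, 0.0309]
orientation: [[-0.999, 0.042, -0.001], [0.042, 0.999, 0.0], [0.001, 0.0, -1.0]]
force: [-0.2, -0.0, 0.9]
width: 0.0198
grasp_force: 15.0
```

arm_command(
  rows=[
    {"linear": [0, 0, 0], "roll": 0},
    {"linear": [0, 0, 0], "roll": 0},
    {"linear": [0, 0, 0], "roll": 0},
    {"linear": [0, 0, -3], "roll": 0},
    {"linear": [0, 0, -7.5], "roll": 0},
  ],
  fingers=0.41,
)

```text
clock: 14.6
eef_pos: [0.4329, -0.1985, 0.1054]
orientation: [[-0.999, 0.042, -0.004], [0.042, 0.999, 0.001], [0.004, 0.001, -1.0]]
force: [0.3, 0.3, 0.2]
width: 0.0357
grasp_force: 0.0
```

arm_command(
  rows=[
    {"linear": [-4, 2, -2], "roll": 0},
    {"linear": [-7, 5, -4], "roll": 0},
    {"linear": [-9, 8.5, -5], "roll": 0},
    {"linear": [-9, 12, -5], "roll": 0},
    {"linear": [-9, 12, -5], "roll": 0},
  ],
)

```text
clock: 15.1
eef_pos: [0.5305, -0.0769, 0.1561]
orientation: [[-0.999, 0.034, 0.001], [0.034, 0.999, 0.003], [-0.001, 0.003, -1.0]]
force: [0.1, 0.1, 0.6]
width: 0.0357
grasp_force: 0.0
```

```bash
python3 - <<'E'
from h import *
im=vision.capture("wrist"); cv2.imwrite("pics/w3.png",im); print(monitor.observe()["eef_pos"])
for k in ["sound_1","short_1"]:
    for d in finder.boxes_of("wrist",k): print(k,round(d["score"],2),d["xy"][0]*640,d["xy"][1]*480,w("wrist",d["xy"][0]*640,d["xy"][1]*480,.02).round(3))
E
```

```text
[ 0.529694   -0.08017494  0.15600192]
sound_1 0.88 583.616 228.096 [0.539 0.146 0.02 ]
sound_1 0.79 162.624 251.90400000000002 [ 0.546 -0.224  0.02 ]
sound_1 0.7 380.48 159.12 [ 0.473 -0.031  0.02 ]
sound_1 0.6 175.808 228.096 [ 0.525 -0.209  0.02 ]
sound_1 0.57 614.912 140.68800000000002 [0.466 0.16  0.02 ]
sound_1 0.48 145.984 68.784 [ 0.398 -0.213  0.02 ]
short_1 0.77 487.616 185.904 [0.499 0.058 0.02 ]
short_1 0.56 146.816 67.2 [ 0.396 -0.214  0.02 ]
short_1 0.39 382.784 40.608 [ 0.386 -0.031  0.02 ]
```

View pics/w3.png

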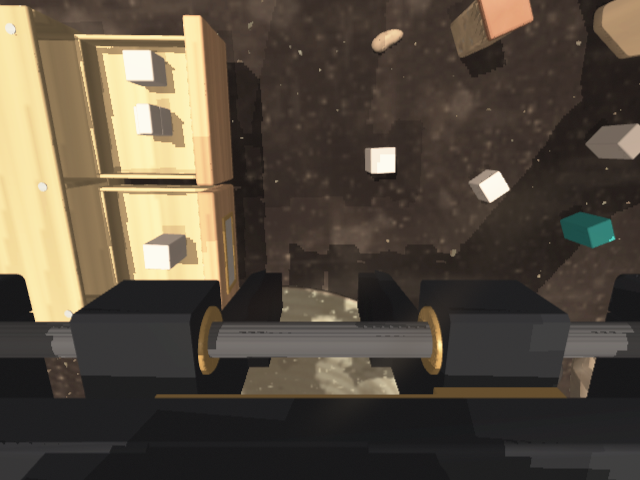

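The odd drawer holds the short (145,66) and the broken (153,120) prop. The sound prop stands alone in the sound drawer (165,250). Bench props are at (380,160), (490,186) and (613,141).

```bash
cat >> h.py <<'E'
def tops(im,zs=(.034,.022),roi=(260,0,640,270),th=175):
    g=im.min(2); m=np.zeros_like(g); x0,y0,x1,y1=roi; m[y0:y1,x0:x1]=(g[y0:y1,x0:x1]>th)
    n,l,st,ce=cv2.connectedComponentsWithStats(m)
    for i in range(1,n):
        if st[i,4]<60: continue
        q=cv2.boxPoints(cv2.minAreaRect(np.argwhere(l==i)[:,::-1].astype(np.float32)))
        for z in zs:
            W=np.array([w("wrist",*p,z) for p in q])[:,:2]; e=W[1]-W[0]; e2=W[2]-W[1]
            print(ce[i].round(0),"z",z,"c",W.mean(0).round(4),"size",(np.linalg.norm(e)*1e3).round(1),(np.linalg.norm(e2)*1e3).round(1),"yaw",round(np.degrees(np.arctan2(e[1],e[0]))%90,1))
E
python3 - <<'E'
from h import *
tops(cv2.imread("pics/w3.png")); go(.477,-.0255,.01)
E
```

```text
[382. 160.] z 0.034 c [ 0.4735 -0.0335] size 17.9 18.4 yaw 87.6
[382. 160.] z 0.022 c [ 0.474  -0.0314] size 18.7 19.3 yaw 87.6
[494. 186.] z 0.034 c [0.4978 0.0558] size 18.3 18.8 yaw 31.5
[494. 186.] z 0.022 c [0.4994 0.062 ] size 19.1 19.6 yaw 31.5
shift cm [ 5.44  5.61 14.59] tool y yaw 87.6 width 0.0359 F [0.5 0.1 0. ] t 15.25
```

```bash
python3 - <<'E'
from h import *
im=vision.capture("wrist"); tops(im); go(.477,-.0255,.01)
E
```

```text
[391. 161.] z 0.034 c [ 0.4748 -0.0275] size 18.7 19.2 yaw 87.5
[391. 161.] z 0.022 c [ 0.4754 -0.025 ] size 19.5 20.1 yaw 87.5
[503. 187.] z 0.034 c [0.4983 0.0623] size 18.4 18.6 yaw 33.5
[503. 187.] z 0.022 c [0.4999 0.0688] size 19.2 19.5 yaw 33.5
shift cm [ 5.44  5.67 14.58] tool y yaw 87.5 width 0.0362 F [-0.  -0.4 -0.4] t 15.3
```

arm_command(
  rows=[
    {"linear": [2, 2, 3], "roll": 0},
    {"linear": [4, 4, 6], "roll": 0},
    {"linear": [5.6, 5.6, 9], "roll": 0},
    {"linear": [5.6, 5.6, 10], "roll": 0},
    {"linear": [5.6, 5.6, 10], "roll": 0},
  ],
  fingers=0.57,
)

```text
clock: 15.8
eef_pos: [0.4752, -0.0263, 0.055]
orientation: [[-0.999, 0.044, -0.002], [0.044, 0.999, -0.001], [0.002, -0.001, -1.0]]
force: [0.4, -0.5, 0.8]
width: 0.0503
grasp_force: 0.0
```

```bash
python3 -c "
from h import *
go(.4755,-.0265,.007)"
```

```text
shift cm [-0.04 -0.02  4.8 ] tool y yaw 87.5 width 0.0503 F [ 0.4 -0.5  0.8] t 15.8
```

arm_command(
  rows=[
    {"linear": [0, 0, 2], "roll": 0},
    {"linear": [0, 0, 4], "roll": 0},
    {"linear": [0, 0, 4.8], "roll": 0},
    {"linear": [0, 0, 4.8], "roll": 0},
  ],
)

```text
clock: 16.2
eef_pos: [0.4765, -0.0261, 0.0079]
orientation: [[-0.999, 0.044, 0.0], [0.044, 0.999, -0.001], [-0.0, -0.001, -1.0]]
force: [-0.8, -0.4, -0.0]
width: 0.0502
grasp_force: 0.0
```

arm_command(
  rows=[
    {"linear": [0, 0, 0], "roll": 0},
    {"linear": [0, 0, 0], "roll": 0},
    {"linear": [0, 0, 0], "roll": 0},
    {"linear": [0, 0, 0], "roll": 0},
    {"linear": [0, 0, -1], "roll": 0},
  ],
  fingers=0,
  squeeze=20,
)

```text
clock: 16.7
eef_pos: [0.475, -0.0247, 0.0176]
orientation: [[-0.999, 0.042, -0.002], [0.042, 0.999, 0.0], [0.002, -0.0, -1.0]]
force: [-0.4, -0.5, -0.7]
width: 0.0204
grasp_force: 20.0
```

arm_command(
  rows=[
    {"linear": [0, 0, -4], "roll": 0},
    {"linear": [0, 0, -8], "roll": 0},
    {"linear": [-1, -2, -11.5], "roll": 0},
    {"linear": [-3, -6, -12.5], "roll": 0},
    {"linear": [-5, -10, -12.5], "roll": 0},
  ],
)

```text
clock: 17.2
eef_pos: [0.5235, -0.1272, 0.1459]
orientation: [[-0.999, 0.04, 0.005], [0.04, 0.999, 0.0], [-0.005, 0.0, -1.0]]
force: [0.0, 0.4, 0.3]
width: 0.0201
grasp_force: 20.0
```

arm_command(
  rows=[
    {"linear": [-2, -4, 0], "roll": 0},
    {"linear": [-3, -7, 0], "roll": 0},
    {"linear": [-3.3, -7.9, 0], "roll": 0},
    {"linear": [-3.3, -7.9, 0], "roll": 0},
    {"linear": [-3.3, -7.9, 0], "roll": 0},
  ],
)

```text
clock: 17.7
eef_pos: [0.5507, -0.2053, 0.1427]
orientation: [[-0.999, 0.041, -0.001], [0.041, 0.999, 0.001], [0.001, 0.001, -1.0]]
force: [-0.4, -0.1, -0.6]
width: 0.0203
grasp_force: 20.0
```

```bash
python3 -c "
from h import *
go(.5675,-.204,.036)"
```

```text
shift cm [-1.68  0.18 10.67] tool y yaw 87.7 width 0.0203 F [-0.4 -0.1 -0.6] t 17.7
```

arm_command(
  rows=[
    {"linear": [-1.7, 0.2, 2], "roll": 0},
    {"linear": [-1.7, 0.2, 5], "roll": 0},
    {"linear": [-1.7, 0.2, 6], "roll": 0},
    {"linear": [-1.7, 0.2, 6], "roll": 0},
  ],
)

```text
clock: 18.1
eef_pos: [0.5666, -0.2038, 0.0814]
orientation: [[-0.999, 0.04, -0.004], [0.04, 0.999, 0.002], [0.004, 0.002, -1.0]]
force: [-0.3, 0.1, -0.9]
width: 0.02
grasp_force: 20.0
```

```bash
python3 -c "
from h import *
go(.5675,-.204,.036)"
```

```text
shift cm [-0.1  -0.03  4.54] tool y yaw 87.7 width 0.02 F [-0.3  0.1 -0.9] t 18.1
```

arm_command(
  rows=[
    {"linear": [0, 0, 2], "roll": 0},
    {"linear": [0, 0, 4], "roll": 0},
    {"linear": [0, 0, 4.5], "roll": 0},
    {"linear": [0, 0, 4.5], "roll": 0},
  ],
)

```text
clock: 18.5
eef_pos: [0.5681, -0.2055, 0.0382]
orientation: [[-0.999, 0.042, -0.0], [0.042, 0.999, 0.0], [0.0, 0.0, -1.0]]
force: [0.5, 0.3, 0.3]
width: 0.0201
grasp_force: 20.0
```

arm_command(
  rows=[
    {"linear": [0, 0, 0], "roll": 0},
    {"linear": [0, 0, 0], "roll": 0},
    {"linear": [0, 0, 0], "roll": 0},
    {"linear": [0, 0, -3], "roll": 0},
    {"linear": [0, 0, -7], "roll": 0},
  ],
  fingers=0.41,
)

```text
clock: 19.0
eef_pos: [0.5668, -0.2053, 0.1073]
orientation: [[-0.999, 0.042, -0.004], [0.042, 0.999, 0.001], [0.004, 0.001, -1.0]]
force: [1.2, 0.1, 0.4]
width: 0.0359
grasp_force: 0.0
```

arm_command(
  rows=[
    {"linear": [0, 3, -4], "roll": 0},
    {"linear": [0, 7, -6], "roll": 0},
    {"linear": [0, 11.5, -6], "roll": 0},
    {"linear": [0, 16, -6], "roll": 0},
    {"linear": [0, 20, -6], "roll": 0},
  ],
)

```text
clock: 19.5
eef_pos: [0.5767, -0.0034, 0.1686]
orientation: [[-0.999, 0.041, 0.001], [0.041, 0.999, 0.001], [-0.001, 0.001, -1.0]]
force: [0.1, 0.2, 0.6]
width: 0.0364
grasp_force: 0.0
```

arm_command(
  rows=[
    {"linear": [0, 2, 0], "roll": 4},
    {"linear": [0, 4, 0], "roll": 8},
    {"linear": [0, 4, 0], "roll": 8},
    {"linear": [0, 4, 0], "roll": 8},
    {"linear": [0, 4, 0], "roll": 8},
  ],
)

```text
clock: 20.0
eef_pos: [0.5783, 0.0321, 0.168]
orientation: [[-0.983, 0.182, 0.0], [0.182, 0.983, -0.001], [-0.0, -0.001, -1.0]]
force: [-1.1, -0.7, 0.2]
width: 0.0361
grasp_force: 0.0
```

```bash
python3 - <<'E'
from h import *
im=vision.capture("wrist"); cv2.imwrite("pics/w4.png",im); tops(im,roi=(60,0,640,270)); go(.5,.069,.004)
im=vision.capture("top"); cv2.imwrite("pics/t2.png",im)
E
```

```text
[210.   3.] z 0.034 c [ 0.3978 -0.018 ] size 11.0 5.8 yaw 79.6
[210.   3.] z 0.022 c [ 0.3929 -0.0206] size 11.5 6.0 yaw 79.6
[471.  56.] z 0.034 c [0.4682 0.1664] size 25.9 23.9 yaw 47.2
[471.  56.] z 0.022 c [0.4663 0.1717] size 27.0 25.0 yaw 47.2
[350. 127.] z 0.034 c [0.5009 0.0692] size 18.5 18.3 yaw 33.4
[350. 127.] z 0.022 c [0.5004 0.0703] size 19.3 19.1 yaw 33.4
[595. 238.] z 0.034 c [0.6196 0.2523] size 97.8 76.9 yaw 79.6
[595. 238.] z 0.022 c [0.6242 0.2614] size 102.0 80.2 yaw 79.6
[ 66. 249.] z 0.034 c [ 0.5521 -0.1933] size 12.4 50.6 yaw 7.2
[ 66. 249.] z 0.022 c [ 0.5538 -0.2035] size 13.0 52.8 yaw 7.2
[243. 266.] z 0.034 c [ 0.6004 -0.0405] size 6.6 24.9 yaw 75.7
[243. 266.] z 0.022 c [ 0.6042 -0.0441] size 6.9 26.0 yaw 75.7
shift cm [ 8.38  2.22 16.39] tool y yaw 79.5 width 0.0361 F [-0.   0.1 -0. ] t 20.05
```

View pics/w4.png

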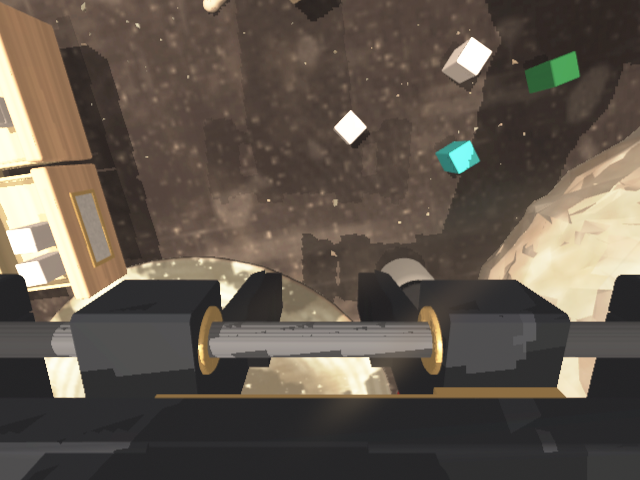

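The picture shows the short prop at (350,127), a tall one at (468,59), and the look-alikes at (458,157) and (553,72). The sound drawer holds two sound props.

arm_command(
  rows=[
    {"linear": [2.5, 1, 3], "roll": -8.5},
    {"linear": [5.5, 1.8, 6], "roll": -17},
    {"linear": [8, 2.3, 9], "roll": -25.5},
    {"linear": [8.3, 2.3, 11], "roll": -34},
    {"linear": [8.3, 2.3, 11.5], "roll": -42.5},
  ],
  fingers=0.57,
)

```text
clock: 20.6
eef_pos: [0.4984, 0.071, 0.0508]
orientation: [[-0.844, -0.537, -0.004], [-0.537, 0.844, -0.001], [0.004, 0.002, -1.0]]
force: [1.0, 0.4, -0.2]
width: 0.0501
grasp_force: 0.0
```

arm_command(
  rows=[
    {"linear": [0, 0, 0], "roll": -1.5},
    {"linear": [0, 0, 0], "roll": -1.5},
    {"linear": [0, 0, 0], "roll": -1.5},
  ],
)

```text
clock: 20.9
eef_pos: [0.5016, 0.0712, 0.0533]
orientation: [[-0.835, -0.55, 0.001], [-0.55, 0.835, 0.0], [-0.001, -0.001, -1.0]]
force: [-0.0, 0.6, 0.6]
width: 0.0501
grasp_force: 0.0
```

```bash
python3 -c "
from h import *
go(.5004,.0703,.005)"
```

```text
shift cm [ 0.15 -0.01  4.83] tool y yaw 123.4 width 0.0501 F [-0.   0.6  0.6] t 20.9
```

arm_command(
  rows=[
    {"linear": [0.1, 0, 2], "roll": 0},
    {"linear": [0.1, 0, 4], "roll": 0},
    {"linear": [0.1, 0, 4.8], "roll": 0},
    {"linear": [0.1, 0, 4.8], "roll": 0},
  ],
)

```text
clock: 21.3
eef_pos: [0.4996, 0.0709, 0.0042]
orientation: [[-0.834, -0.552, -0.001], [-0.552, 0.834, -0.001], [0.001, 0.0, -1.0]]
force: [0.6, -0.0, -0.1]
width: 0.0503
grasp_force: 0.0
```

arm_command(
  rows=[
    {"linear": [0, 0, 0], "roll": 0},
    {"linear": [0, 0, 0], "roll": 0},
    {"linear": [0, 0, 0], "roll": 0},
    {"linear": [0, 0, 0], "roll": 0},
    {"linear": [0, 0, -1], "roll": 0},
  ],
  fingers=0,
)

```text
clock: 21.8
eef_pos: [0.4993, 0.071, 0.0145]
orientation: [[-0.833, -0.553, -0.002], [-0.553, 0.833, -0.0], [0.001, 0.001, -1.0]]
force: [0.2, 0.3, -1.2]
width: 0.0199
grasp_force: 20.0
```

arm_command(
  rows=[
    {"linear": [0, 0, -4], "roll": 7.5},
    {"linear": [0, 0, -8], "roll": 15},
    {"linear": [0, 0, -11], "roll": 22.5},
    {"linear": [0, 0, -12.5], "roll": 30},
    {"linear": [0, 0, -12.5], "roll": 35.8},
  ],
)

```text
clock: 22.3
eef_pos: [0.5016, 0.0716, 0.1429]
orientation: [[-0.999, 0.044, 0.005], [0.044, 0.999, 0.002], [-0.005, 0.002, -1.0]]
force: [0.2, -0.1, -0.2]
width: 0.0201
grasp_force: 20.0
```

```bash
python3 -c "
from h import *
go(.464,-.201,.034)"
```

```text
shift cm [  2.61 -27.42  10.81] tool y yaw 87.5 width 0.0201 F [ 0.2 -0.1 -0.2] t 22.3
```

arm_command(
  rows=[
    {"linear": [0.5, -4.5, 0], "roll": 0},
    {"linear": [1, -9, 0], "roll": 0},
    {"linear": [1.5, -13.5, 0], "roll": 0},
    {"linear": [2, -18, 0], "roll": 0},
    {"linear": [2.4, -22.5, 0], "roll": 0},
  ],
)

```text
clock: 22.8
eef_pos: [0.4668, -0.1543, 0.1406]
orientation: [[-0.999, 0.039, 0.001], [0.039, 0.999, 0.001], [-0.001, 0.001, -1.0]]
force: [0.5, -0.3, -0.5]
width: 0.0197
grasp_force: 20.0
```

arm_command(
  rows=[
    {"linear": [0.2, -3, 1], "roll": 0},
    {"linear": [0.2, -4.9, 3], "roll": 0},
    {"linear": [0.2, -4.9, 5], "roll": 0},
    {"linear": [0.2, -4.9, 5], "roll": 0},
    {"linear": [0.2, -4.9, 5], "roll": 0},
  ],
)

```text
clock: 23.3
eef_pos: [0.4634, -0.2014, 0.0903]
orientation: [[-0.999, 0.038, -0.0], [0.038, 0.999, 0.0], [0.0, 0.0, -1.0]]
force: [1.2, 0.6, 0.3]
width: 0.0197
grasp_force: 20.0
```

```bash
python3 -c "
from h import *
go(.4635,-.201,.034)"
```

```text
shift cm [-0.01  0.03  5.63] tool y yaw 87.8 width 0.0197 F [1.2 0.6 0.3] t 23.3
```

arm_command(
  rows=[
    {"linear": [0, 0, 2], "roll": 0},
    {"linear": [0, 0, 4], "roll": 0},
    {"linear": [0, 0, 5.4], "roll": 0},
    {"linear": [0, 0, 5.7], "roll": 0},
    {"linear": [0, 0, 5.7], "roll": 0},
  ],
)

```text
clock: 23.8
eef_pos: [0.4638, -0.2018, 0.0335]
orientation: [[-0.999, 0.038, 0.001], [0.038, 0.999, -0.0], [-0.001, -0.0, -1.0]]
force: [-0.6, 0.2, 0.2]
width: 0.0196
grasp_force: 20.0
```

arm_command(
  rows=[
    {"linear": [0, 0, 0], "roll": 0},
    {"linear": [0, 0, 0], "roll": 0},
    {"linear": [0, 0, 0], "roll": 0},
    {"linear": [0, 0, -3], "roll": 0},
    {"linear": [0, 0, -7.5], "roll": 0},
  ],
  fingers=0.41,
)

```text
clock: 24.3
eef_pos: [0.4617, -0.201, 0.107]
orientation: [[-0.999, 0.039, -0.005], [0.039, 0.999, 0.001], [0.005, 0.001, -1.0]]
force: [1.2, -0.6, 1.0]
width: 0.036
grasp_force: 0.0
```

arm_command(
  rows=[
    {"linear": [-1, 3, -4], "roll": 0},
    {"linear": [-2.5, 7, -5.5], "roll": 0},
    {"linear": [-4, 11, -5.5], "roll": 0},
    {"linear": [-5.5, 15.5, -5.5], "roll": 0},
    {"linear": [-6.5, 20, -5.5], "roll": 0},
  ],
)

```text
clock: 24.8
eef_pos: [0.5371, -0.0025, 0.1633]
orientation: [[-0.999, 0.039, 0.002], [0.039, 0.999, 0.0], [-0.002, 0.0, -1.0]]
force: [0.8, 0.3, 0.9]
width: 0.0361
grasp_force: 0.0
```

arm_command(
  rows=[
    {"linear": [0, 4.5, 0], "roll": 0},
    {"linear": [0, 9, 0], "roll": 0},
    {"linear": [0, 11, 0], "roll": 0},
    {"linear": [0, 11, 0], "roll": 0},
    {"linear": [0, 11, 0], "roll": 0},
  ],
)

```text
clock: 25.3
eef_pos: [0.5402, 0.1048, 0.1628]
orientation: [[-0.999, 0.038, -0.0], [0.038, 0.999, -0.001], [-0.0, -0.001, -1.0]]
force: [0.1, -0.9, -0.9]
width: 0.0361
grasp_force: 0.0
```

```bash
python3 - <<'E'
from h import *
im=vision.capture("wrist"); cv2.imwrite("pics/w5.png",im); tops(im,roi=(200,0,640,270),zs=(.034,),th=165)
print([ (d["score"],w("wrist",d["xy"][0]*640,d["xy"][1]*480,.02).round(3)) for d in finder.boxes_of("wrist","sound_1")]); go(.4685,.171,.007)
E
```

```text
[229.  13.] z 0.034 c [0.3743 0.0441] size 28.8 24.3 yaw 18.6
[408.  22.] z 0.034 c [0.3902 0.174 ] size 59.7 33.9 yaw 87.7
[576.  35.] z 0.034 c [0.3996 0.3023] size 28.2 57.1 yaw 69.3
[399. 135.] z 0.034 c [0.4671 0.1676] size 22.7 22.8 yaw 48.3
[614. 211.] z 0.034 c [0.5337 0.3488] size 41.1 6.7 yaw 7.7
[600. 246.] z 0.034 c [0.5597 0.32  ] size 109.0 51.4 yaw 87.8
[526. 249.] z 0.034 c [0.5646 0.2794] size 29.8 4.5 yaw 26.3
[(0.83, array([0.467, 0.169, 0.02 ])), (0.81, array([0.539, 0.155, 0.02 ])), (0.47, array([ 0.386, -0.013,  0.02 ])), (0.39, array([ 0.466, -0.163,  0.02 ]))]
shift cm [ 7.46  6.47 15.58] tool y yaw 87.6 width 0.0363 F [-0.2 -0.8 -0.3] t 25.4
```

View pics/w5.png

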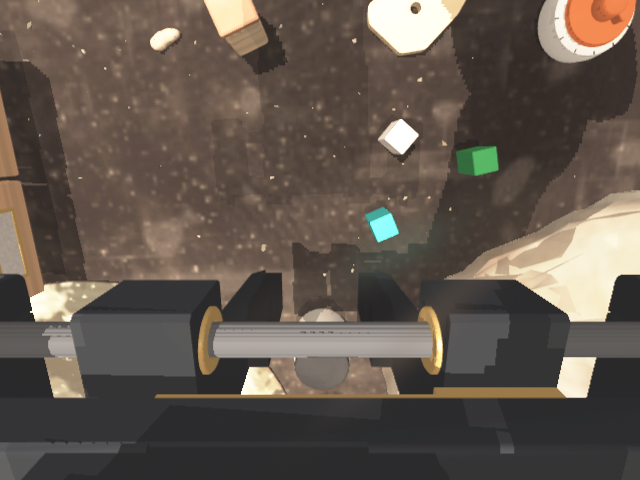

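The tall prop is at (399,137), with the green (478,160) and turquoise (382,225) look-alikes around it and the bag at lower right. I'll take the prop's yaw from the top face alone.

```bash
python3 - <<'E'
from h import *
im=cv2.imread("pics/w5.png")
for th in (200,220,235): tops(im,roi=(360,100,440,170),zs=(.034,),th=th)
E
```

```text
[401. 136.] z 0.034 c [0.4672 0.1692] size 19.5 19.8 yaw 47.5
[401. 136.] z 0.034 c [0.4672 0.1692] size 19.3 19.6 yaw 47.5
[401. 136.] z 0.034 c [0.467  0.1692] size 19.1 19.3 yaw 47.5
```

arm_command(
  rows=[
    {"linear": [2.5, 2, 2], "roll": -8.5},
    {"linear": [5, 4, 4], "roll": -17},
    {"linear": [7.5, 6.3, 6], "roll": -25.5},
    {"linear": [7.5, 6.3, 8], "roll": -34},
    {"linear": [7.5, 6.3, 10], "roll": -42.5},
  ],
  fingers=0.57,
)

```text
clock: 25.9
eef_pos: [0.4675, 0.1707, 0.0623]
orientation: [[-0.759, -0.651, 0.0], [-0.651, 0.759, -0.0], [-0.0, -0.0, -1.0]]
force: [0.0, -0.7, -0.1]
width: 0.0501
grasp_force: 0.0
```

arm_command(
  rows=[
    {"linear": [0, 0, 0.5], "roll": -7.4},
    {"linear": [0, 0, 0.5], "roll": -7.4},
    {"linear": [0, 0, 0.5], "roll": -7.4},
  ],
)

```text
clock: 26.2
eef_pos: [0.4684, 0.1701, 0.058]
orientation: [[-0.678, -0.736, 0.0], [-0.736, 0.678, -0.0], [-0.0, -0.0, -1.0]]
force: [0.3, 0.2, 0.2]
width: 0.05
grasp_force: 0.0
```

```bash
python3 -c "
from h import *
go(.4675,.1697,.007)"
```

```text
shift cm [0.09 0.04 5.1 ] tool y yaw 137.3 width 0.05 F [0.3 0.2 0.2] t 26.2
```

arm_command(
  rows=[
    {"linear": [0, 0, 2], "roll": 0},
    {"linear": [0, 0, 4], "roll": 0},
    {"linear": [0, 0, 5.1], "roll": 0},
    {"linear": [0, 0, 5.1], "roll": 0},
  ],
)

```text
clock: 26.6
eef_pos: [0.4674, 0.1708, 0.0061]
orientation: [[-0.675, -0.738, -0.001], [-0.738, 0.675, -0.001], [0.002, 0.0, -1.0]]
force: [0.2, 0.2, 0.5]
width: 0.05
grasp_force: 0.0
```

arm_command(
  rows=[
    {"linear": [0, 0, 0], "roll": 0},
    {"linear": [0, 0, 0], "roll": 0},
    {"linear": [0, 0, 0], "roll": 0},
    {"linear": [0, 0, 0], "roll": 0},
    {"linear": [0, 0, -1], "roll": 0},
  ],
  fingers=0,
)

```text
clock: 27.1
eef_pos: [0.4671, 0.1711, 0.0165]
orientation: [[-0.673, -0.739, -0.002], [-0.739, 0.673, -0.001], [0.002, 0.001, -1.0]]
force: [0.7, -0.3, -0.2]
width: 0.0201
grasp_force: 20.0
```

arm_command(
  rows=[
    {"linear": [0, 0, -4], "roll": 8},
    {"linear": [0, 0, -8], "roll": 16},
    {"linear": [0, 0, -11], "roll": 24},
    {"linear": [0, 0, -12.5], "roll": 32},
    {"linear": [0, 0, -12.5], "roll": 40},
  ],
)

```text
clock: 27.6
eef_pos: [0.4693, 0.1722, 0.1449]
orientation: [[-0.992, -0.128, 0.004], [-0.128, 0.992, 0.003], [-0.005, 0.003, -1.0]]
force: [0.3, -1.1, -0.5]
width: 0.02
grasp_force: 20.0
```

arm_command(
  rows=[
    {"linear": [0, 0, 0], "roll": 8},
    {"linear": [0, 0, 0], "roll": 9.7},
    {"linear": [0, 0, 0], "roll": 9.7},
  ],
)

```text
clock: 27.9
eef_pos: [0.4677, 0.1715, 0.1421]
orientation: [[-0.999, 0.033, 0.0], [0.033, 0.999, 0.0], [-0.0, 0.0, -1.0]]
force: [-0.2, 0.5, -1.1]
width: 0.0198
grasp_force: 20.0
```

```bash
python3 -c "
from h import *
go(.506,-.202,.036)"
```

```text
shift cm [ -5.05 -37.2   10.6 ] tool y yaw 88.1 width 0.0198 F [-0.2  0.5 -1.1] t 27.9
```

arm_command(
  rows=[
    {"linear": [-0.6, -4.7, 0], "roll": 0},
    {"linear": [-1.2, -9.4, 0], "roll": 0},
    {"linear": [-1.8, -14.1, 0], "roll": 0},
    {"linear": [-2.4, -18.8, 0], "roll": 0},
    {"linear": [-3, -23.5, 0], "roll": 0},
  ],
)

```text
clock: 28.4
eef_pos: [0.4894, -0.0664, 0.1419]
orientation: [[-0.999, 0.032, 0.0], [0.032, 0.999, 0.0], [-0.0, 0.0, -1.0]]
force: [0.9, 0.5, -0.4]
width: 0.02
grasp_force: 20.0
```

arm_command(
  rows=[
    {"linear": [-0.8, -4.7, 0], "roll": 0},
    {"linear": [-1.4, -9.4, 0], "roll": 0},
    {"linear": [-2, -13.6, 2], "roll": 0},
    {"linear": [-2, -13.6, 5], "roll": 0},
    {"linear": [-2, -13.6, 5], "roll": 0},
  ],
)

```text
clock: 28.9
eef_pos: [0.502, -0.2015, 0.089]
orientation: [[-0.999, 0.035, -0.006], [0.035, 0.999, 0.002], [0.006, 0.002, -1.0]]
force: [-0.5, 0.8, 0.0]
width: 0.0198
grasp_force: 20.0
```

arm_command(
  rows=[
    {"linear": [0, 0, 0], "roll": 0},
    {"linear": [0, 0, 0], "roll": 0},
  ],
)

```text
clock: 29.1
eef_pos: [0.5056, -0.2001, 0.0929]
orientation: [[-0.999, 0.033, 0.001], [0.033, 0.999, 0.0], [-0.001, 0.0, -1.0]]
force: [0.7, -0.4, -0.1]
width: 0.0195
grasp_force: 20.0
```

```bash
python3 -c "
from h import *
go(.506,-.202,.036)
im=vision.capture('wrist');cv2.imwrite('pics/w6.png',im)"
```

```text
shift cm [-0.04 -0.19  5.69] tool y yaw 88.1 width 0.0195 F [ 0.7 -0.4 -0.1] t 29.1
```

View pics/w6.png

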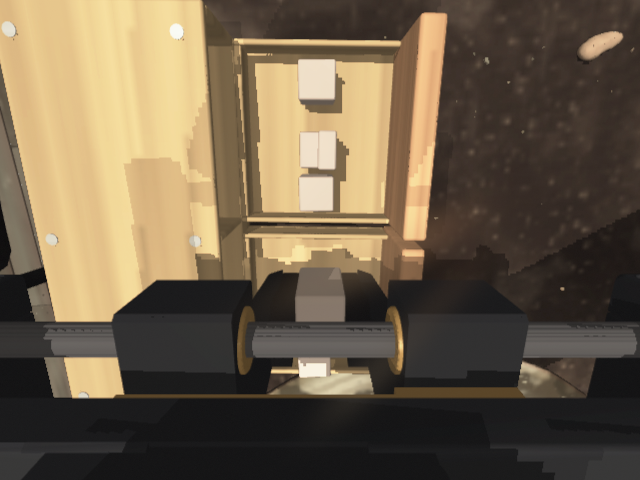

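All three odd props stand in the odd drawer (317,80), (318,150), (316,193). The last sound prop is held level in the fingers.

arm_command(
  rows=[
    {"linear": [0, -0.2, 2], "roll": 0},
    {"linear": [0, -0.2, 4], "roll": 0},
    {"linear": [0, -0.2, 5.4], "roll": 0},
    {"linear": [0, -0.2, 5.8], "roll": 0},
    {"linear": [0, -0.2, 5.8], "roll": 0},
  ],
)

```text
clock: 29.65
eef_pos: [0.5051, -0.2033, 0.0347]
orientation: [[-0.999, 0.035, 0.001], [0.035, 0.999, -0.0], [-0.001, -0.0, -1.0]]
force: [-1.3, -0.3, 3.1]
width: 0.0194
grasp_force: 20.0
```

arm_command(
  rows=[
    {"linear": [0, 0, 0], "roll": 0},
    {"linear": [0, 0, 0], "roll": 0},
    {"linear": [0, 0, 0], "roll": 0},
    {"linear": [0, 0, -3], "roll": 0},
    {"linear": [0, 0, -7.5], "roll": 0},
  ],
  fingers=0.41,
)

```text
clock: 30.15
eef_pos: [0.5032, -0.2023, 0.1078]
orientation: [[-0.999, 0.035, -0.005], [0.035, 0.999, 0.001], [0.005, 0.001, -1.0]]
force: [1.4, -0.0, 0.1]
width: 0.036
grasp_force: 0.0
```

arm_command(
  rows=[
    {"linear": [-3.5, 0, -3], "roll": 0},
    {"linear": [-7, 0, -6], "roll": 0},
    {"linear": [-9.5, 0.5, -9], "roll": 0},
    {"linear": [-9.5, 1, -12], "roll": 0},
    {"linear": [-9.5, 1, -12], "roll": 0},
  ],
  fingers=0,
)

```text
clock: 30.65
eef_pos: [0.603, -0.1964, 0.2328]
orientation: [[-0.999, 0.033, 0.007], [0.033, 0.999, -0.002], [-0.007, -0.001, -1.0]]
force: [-0.7, -0.4, 0.8]
width: 0.0005
grasp_force: 0.0
```

arm_command(
  rows=[
    {"linear": [0, 0, 0], "roll": 0},
    {"linear": [0, 0, 0], "roll": 0},
  ],
)

```text
clock: 30.85
eef_pos: [0.5989, -0.1963, 0.2275]
orientation: [[-0.999, 0.035, -0.002], [0.035, 0.999, 0.001], [0.002, 0.0, -1.0]]
force: [0.4, 0.8, -0.4]
width: 0.0006
grasp_force: 0.0
```

```bash
python3 -c "
from h import *
im=vision.capture('wrist');cv2.imwrite('pics/w7.png',im)
im=vision.capture('top');cv2.imwrite('pics/t3.png',im)
go(.538,-.11,.05)"
```

```text
shift cm [ 6.36  8.41 17.77] tool y yaw 88.0 width 0.0003 F [-0.1 -0.1  0.4] t 30.95
```

View pics/w7.png

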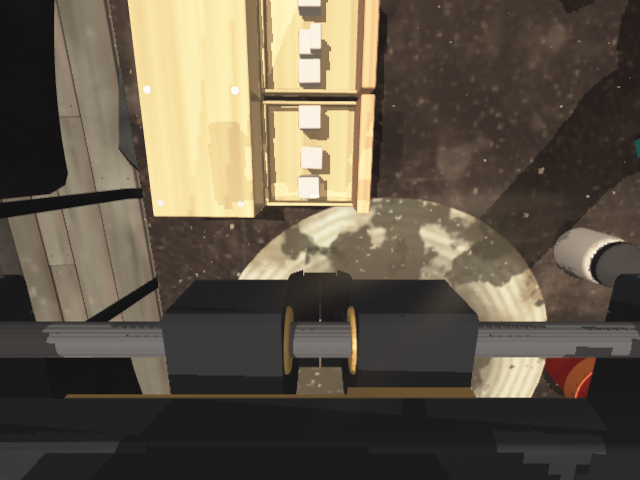

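Three sound props stand in the sound drawer (310,117), (312,158), (309,188), and three odd ones in the odd drawer. Now I'll close the drawers.

arm_command(
  rows=[
    {"linear": [2, 4, 1], "roll": 0},
    {"linear": [4, 8, 3], "roll": 0},
    {"linear": [6.4, 9.5, 6], "roll": 0},
    {"linear": [6.4, 9.5, 10.5], "roll": 0},
    {"linear": [6.4, 9.5, 14], "roll": 0},
  ],
)

```text
clock: 31.45
eef_pos: [0.5377, -0.0981, 0.0865]
orientation: [[-0.999, 0.034, -0.002], [0.034, 0.999, 0.001], [0.002, 0.001, -1.0]]
force: [0.3, 0.0, -0.1]
width: 0.0004
grasp_force: 0.0
```

arm_command(
  rows=[
    {"linear": [0, 0, 2], "roll": 0},
    {"linear": [0, 0, 3.8], "roll": 0},
    {"linear": [0, -0.5, 3.8], "roll": 0},
    {"linear": [0, -1, 3.8], "roll": 0},
  ],
)

```text
clock: 31.85
eef_pos: [0.5386, -0.11, 0.0506]
orientation: [[-0.999, 0.035, -0.001], [0.035, 0.999, -0.0], [0.001, -0.0, -1.0]]
force: [0.1, -0.5, 1.3]
width: 0.0003
grasp_force: 0.0
```

```bash
python3 -c "
from h import *
go(.536,-.2216,.05)"
```

```text
shift cm [ -0.14 -11.17   0.06] tool y yaw 88.0 width 0.0003 F [ 0.1 -0.5  1.3] t 31.85
```

arm_command(
  rows=[
    {"linear": [0, -0.8, 0], "roll": 0},
    {"linear": [0, -1.8, 0], "roll": 0},
    {"linear": [0, -2.8, 0], "roll": 0},
    {"linear": [0, -3.9, 0], "roll": 0},
    {"linear": [0, -5, 0], "roll": 0},
  ],
)

```text
clock: 32.35
eef_pos: [0.5376, -0.1585, 0.0514]
orientation: [[-0.999, 0.034, 0.0], [0.034, 0.999, 0.002], [-0.0, 0.002, -1.0]]
force: [-1.2, 7.3, 6.5]
width: 0.0005
grasp_force: 3.7
```

arm_command(
  rows=[
    {"linear": [0, -1.1, 0], "roll": 0},
    {"linear": [0, -2.2, 0], "roll": 0},
    {"linear": [0, -3.2, 0], "roll": 0},
    {"linear": [0, -4, 0], "roll": 0},
    {"linear": [0, -4.7, 0], "roll": 0},
  ],
)

```text
clock: 32.85
eef_pos: [0.5356, -0.2048, 0.0513]
orientation: [[-0.999, 0.034, -0.0], [0.034, 0.999, 0.004], [0.001, 0.004, -1.0]]
force: [-1.9, 9.1, 8.3]
width: 0.0006
grasp_force: 4.6
```

arm_command(
  rows=[
    {"linear": [0, -0.6, 0], "roll": 0},
    {"linear": [0, -1.2, 0], "roll": 0},
    {"linear": [0, -1.7, 0], "roll": 0},
    {"linear": [0, -1.9, 0], "roll": 0},
    {"linear": [0, -1.9, 0], "roll": 0},
  ],
)

```text
clock: 33.35
eef_pos: [0.5349, -0.2216, 0.0513]
orientation: [[-0.999, 0.033, -0.001], [0.033, 0.999, 0.006], [0.002, 0.006, -1.0]]
force: [-3.3, 13.1, 11.1]
width: 0.0005
grasp_force: 6.6
```

arm_command(
  rows=[
    {"linear": [0, -0.2, 0], "roll": 0},
    {"linear": [0, -0.2, 0], "roll": 0},
    {"linear": [0, 1.5, 0], "roll": 0},
    {"linear": [0, 4.5, 0], "roll": 0},
    {"linear": [0, 9, 0], "roll": 0},
  ],
)

```text
clock: 33.85
eef_pos: [0.5381, -0.1383, 0.0514]
orientation: [[-0.999, 0.04, 0.002], [0.04, 0.999, -0.003], [-0.002, -0.003, -1.0]]
force: [1.4, 0.9, -0.7]
width: 0.0005
grasp_force: 0.0
```

arm_command(
  rows=[
    {"linear": [2, 3, 0], "roll": 0},
    {"linear": [6.5, 3.5, 0], "roll": 0},
    {"linear": [10.3, 3.5, 0], "roll": 0},
    {"linear": [10.3, 3.5, 0], "roll": 0},
  ],
)

```text
clock: 34.25
eef_pos: [0.43, -0.097, 0.0504]
orientation: [[-0.999, 0.037, -0.006], [0.037, 0.999, 0.001], [0.006, 0.001, -1.0]]
force: [0.7, 0.3, 0.5]
width: 0.0008
grasp_force: 0.0
```

```bash
python3 -c "
from h import *
im=vision.capture('top');cv2.imwrite('pics/t4.png',im)
cv2.imwrite('pics/t4c.png',cv2.resize(im[200:335,385:515],None,fx=4.4,fy=4.4,interpolation=cv2.INTER_CUBIC))
go(.4325,-.2169,.05)"
```

```text
shift cm [ -0.29 -11.95   0.09] tool y yaw 87.9 width 0.0005 F [ 0.6  0.2 -0.3] t 34.3
```

View pics/t4c.png

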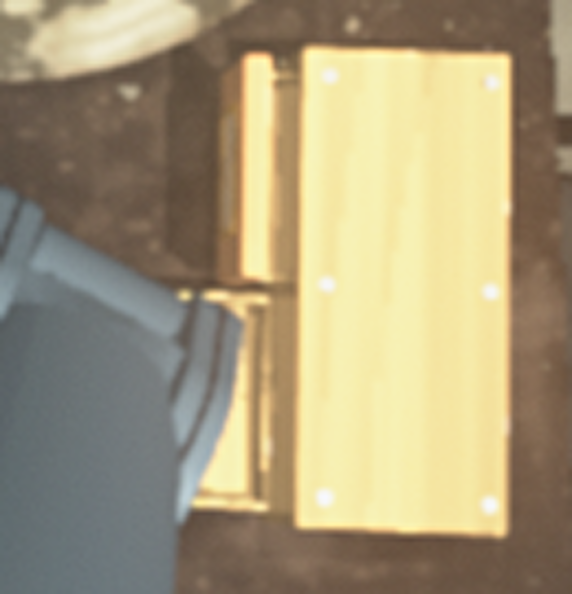

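The sound drawer is back at its shut position (panel edge at crop x 242, the same as at the start). Now the odd drawer.

arm_command(
  rows=[
    {"linear": [0, -1.2, 0], "roll": 0},
    {"linear": [0, -2.3, 0], "roll": 0},
    {"linear": [0, -3.3, 0], "roll": 0},
    {"linear": [0, -4.4, 0], "roll": 0},
    {"linear": [0, -5.5, 0], "roll": 0},
  ],
)

```text
clock: 34.8
eef_pos: [0.4356, -0.1517, 0.0509]
orientation: [[-0.999, 0.034, 0.001], [0.034, 0.999, 0.001], [-0.001, 0.001, -1.0]]
force: [1.0, 7.7, 4.1]
width: 0.0009
grasp_force: 3.5
```

arm_command(
  rows=[
    {"linear": [0, -1.1, 0], "roll": 0},
    {"linear": [0, -2.2, 0], "roll": 0},
    {"linear": [0, -3.2, 0], "roll": 0},
    {"linear": [0, -4, 0], "roll": 0},
    {"linear": [0, -4.7, 0], "roll": 0},
  ],
)

```text
clock: 35.3
eef_pos: [0.4335, -0.1979, 0.0509]
orientation: [[-0.999, 0.034, 0.0], [0.034, 0.999, 0.003], [-0.0, 0.003, -1.0]]
force: [0.4, 8.1, 7.1]
width: 0.0006
grasp_force: 4.4
```

arm_command(
  rows=[
    {"linear": [0, -0.6, 0], "roll": 0},
    {"linear": [0, -1.2, 0], "roll": 0},
    {"linear": [0, -1.8, 0], "roll": 0},
    {"linear": [0, -2.4, 0], "roll": 0},
    {"linear": [0, -2.4, 0], "roll": 0},
  ],
)

```text
clock: 35.8
eef_pos: [0.4326, -0.217, 0.0509]
orientation: [[-1.0, 0.031, -0.002], [0.031, 0.999, 0.01], [0.002, 0.01, -1.0]]
force: [0.1, 20.1, 17.3]
width: 0.0002
grasp_force: 11.1
```

Hard stop reached. I'll back off, clear the area and check.

arm_command(
  rows=[
    {"linear": [0, 1.5, 0], "roll": 0},
    {"linear": [0, 4.5, 0], "roll": 0},
    {"linear": [0, 9, 0], "roll": 0},
    {"linear": [0, 12, -2], "roll": 0},
    {"linear": [0, 12, -7], "roll": 0},
  ],
)

```text
clock: 36.3
eef_pos: [0.4341, -0.0989, 0.1188]
orientation: [[-1.0, 0.029, -0.008], [0.029, 1.0, 0.002], [0.008, 0.001, -1.0]]
force: [1.1, -0.8, 0.5]
width: 0.0008
grasp_force: 0.0
```

arm_command(
  rows=[
    {"linear": [-2, 4, -2], "roll": 0},
    {"linear": [-4, 8, -4], "roll": 0},
    {"linear": [-4, 12, -6], "roll": 0},
    {"linear": [-4, 16, -8], "roll": 0},
    {"linear": [-4, 20, -10], "roll": 0},
  ],
)

```text
clock: 36.8
eef_pos: [0.4837, 0.0963, 0.2217]
orientation: [[-0.999, 0.036, 0.001], [0.036, 0.999, -0.001], [-0.001, -0.001, -1.0]]
force: [0.8, 1.0, 0.5]
width: 0.0004
grasp_force: 0.0
```

arm_command(
  rows=[
    {"linear": [0, 0, 0], "roll": 0},
    {"linear": [0, 0, 0], "roll": 0},
    {"linear": [0, 0, 0], "roll": 0},
    {"linear": [0, 0, 0], "roll": 0},
    {"linear": [0, 0, 0], "roll": 0},
  ],
)

```text
clock: 37.3
eef_pos: [0.483, 0.0944, 0.2203]
orientation: [[-0.999, 0.037, -0.001], [0.037, 0.999, -0.001], [0.001, -0.001, -1.0]]
force: [0.1, -0.0, -0.3]
width: 0.0005
grasp_force: 0.0
```

```bash
python3 -c "
from h import *
im=vision.capture('side');im2=vision.capture('top')
a=cv2.resize(im[170:410,180:440],None,fx=2,fy=2); b=cv2.resize(im2[200:335,395:515],None,fx=2,fy=2)
c=np.zeros((480,770,3),np.uint8); c[:,:520]=a; c[:270,525:765]=b; cv2.imwrite('pics/f.png',c)"
```

```text
(no output)
```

View pics/f.png

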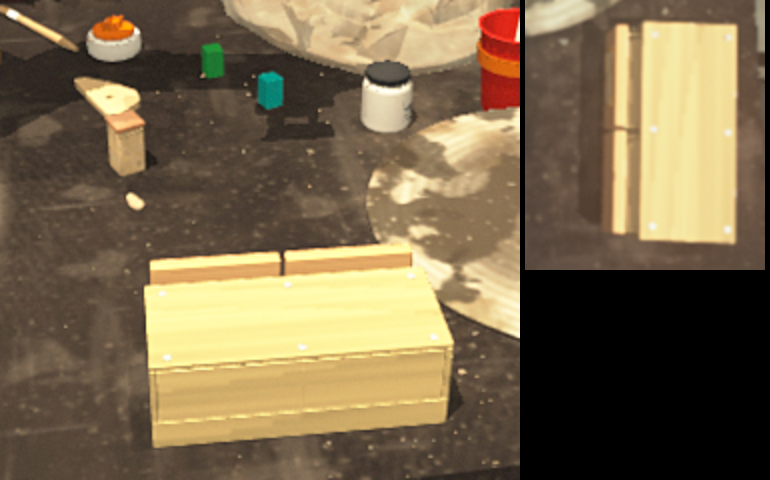

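Both drawers are held shut, the bench is clear of props, and the bystanders haven't moved.

```bash
python3 -c "
from h import *
print(order.job_done())"
```

```text
the job is handed in; nothing more can be done
None
```

The job is handed in: the three sound props are in the brass-framed drawer, the two short props and the broken one are in the plain drawer, both drawers are held shut by their catches, and the other bench items are where they were.

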